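Put the long screwdriver away in the short-travel bench drawer

TASK

Put the orange-handled screwdriver away in the red drawer unit: lay it flat on the floor of the open drawer with its blade towards the back, let go of it, and then gently push the drawer fully home, without slamming it or forcing it against its stop. The drawer comes out less far than the screwdriver is long, so the blade has to go in first at a slant, under the top of the unit. Leave the other things on the bench where they are.

Things in the scene. Friction and masses are not known exactly. Their poses are not given: they have to be found in the camera images.
- driver_grip (a point): Screwdriver lying flat, 220 mm long, about 0.13 kg. Point on its centre line in the orange square-section grip (100 x 28 mm wide x 26 mm high, black end bands), 60 mm from the butt, 160 mm from the tip, 13 mm above the support. x points to the blade, z up as it lies. The grip runs from 60 mm behind to 40 mm ahead of the point, then a 7 mm shaft. It balances about 25 mm ahead of the point.
- driver_tip (a point): The end of the screwdriver's blade, on its centre line; axes as for driver_grip.
- drawer_floor (a point): Point on top of the drawer's floor, at the inner face of its front, half-way across; moves with the drawer. x points to the drawer's back, y across, z up; 20 mm above the bench. Inside 273 mm long, 150 mm wide. The front is 18 mm thick (x -18 to 0), its top edge 79 mm above this point; the sides rise 54 mm. The drawer is open from above from its front to the unit's top edge (see unit_edge).
- unit_edge (a point): Middle of the lower front edge of the fixed red unit's top, above the drawer's mouth; x, y, z as for drawer_floor. This edge is 82 mm above the drawer's floor; the top is 10 mm thick with a 3 mm rubber mat, 115 mm above the bench in all. The unit is 186 mm wide and reaches 300 mm back from here. With the drawer out, this edge lies 6 mm less than the joint's value beyond drawer_floor along x.
- drawer_handle (a point): Middle of the drawer's black bar handle, a round bar 11 mm thick and 110 mm long across the drawer, 35 mm in front of the drawer front and 50 mm above drawer_floor's height; axes as for drawer_floor, and it moves with the drawer.
- drawer (a joint): How far the drawer is out, in m: 0 fully shut, 0.160 at its stop. It is stiff enough to stay where it is left; about 3 N slides it slowly, and it meets a firm stop when shut.
- driver: The screwdriver as a whole; origin below the middle of its length, on its underside as it lies at the start, x towards the blade.
- unit: The fixed red steel drawer unit with its drawer; origin on the bench under the middle of the fixed front face, x towards its back.
- level: Aluminium spirit level, 316 mm long, 24 mm thick, 52 mm tall, standing on edge; leave it. Origin at the middle of its underside, y along it.
- hinge: Galvanised T-shaped gate hinge lying flat, 200 mm long with its 110 mm cross leaf, 14 mm high at the knuckle; leave it. Origin under the joint of strap and cross leaf, x along the strap.
- jar: Amber screw-top jar, 60 mm across, 75 mm tall; leave it. Origin at the centre of its underside.
There are look-alikes about, which are no part of the job. Of the things like the driver, leave any that is white; of the rest the larger one is meant.

How it is judged:
On the way:
1. the screwdriver lies flat inside the still open drawer, blade to the back, and has been let go (x of driver_tip in the frame of drawer_floor between 0.17 and 0.272 m and x of driver_grip in the frame of drawer_floor above 0.05 m and z of driver_tip in the frame of drawer_floor below 0.03 m and z of driver_grip in the frame of drawer_floor between 0.005 and 0.022 m and y of driver_grip in the frame of drawer_floor between -0.072 and 0.072 m and contact force between each of the arm, the fingers and driver below 0.3 N and value of joint drawer above 0.06 m), for 0.2 s.
At the end, for the whole second after the job is handed in: The drawer is shut to within 3 mm of its stop and the screwdriver lies at rest, released, flat on the drawer's floor (grip centre under 22 mm and tip under 30 mm above the floor) with its blade towards the back and both ends inside the drawer (x of driver_tip in the frame of drawer_floor between 0.17 and 0.272 m and x of driver_grip in the frame of drawer_floor above 0.05 m and z of driver_tip in the frame of drawer_floor below 0.03 m and z of driver_grip in the frame of drawer_floor between 0.005 and 0.022 m and y of driver_grip in the frame of drawer_floor between -0.072 and 0.072 m and contact force between each of the arm, the fingers and driver below 0.3 N and value of joint drawer below 0.003 m and linear speed of driver below 0.02 m/s); the robot touches nothing.
It fails at once if the drawer is slammed (shutting faster than 0.4 m/s) (velocity of joint drawer below -0.4 m/s).
It fails at once if the fingers press on the drawer or its unit with more than 70 N (contact force between the fingers and unit above 70 N).
It fails at once if the level is moved by more than 25 mm (distance of level from where it was at the start of the episode above 0.025 m).
It fails at once if the hinge is moved by more than 25 mm (distance of hinge from where it was at the start of the episode above 0.025 m).
It fails at once if the jar is moved by more than 25 mm (distance of jar from where it was at the start of the episode above 0.025 m).
It also fails if it takes over 61 s, if anything falls off the work surface, if the arm or the gripper's body presses on something with over 40 N, if the wrist force passes 120 N, or if a joint passes its speed limit or range.

ROBOT

A 6-joint arm with a two-finger parallel gripper is mounted at the origin on the work surface. World frame = base frame: x ahead of the robot, y to its left, z up, the work surface at z = 0. Lengths are in m, angles in rad, forces in N, time in s.
With the tool pointing down it reaches from about 0.375 to 0.975 m from the base axis. Payload 3.8 kg.
Tool frame: the origin (TCP) lies at the very end of the fingers, on their centre line; the grasp point (between the pads) lies 19 mm behind it (bot.tcp_to_grasp is the z of the grasp point in the tool frame, in m); z points along the fingers, y is the direction in which the jaws open and shut (so a half turn about z gives the same grasp; the last joint's range is limited). The gripper opens to 85 mm and grips with 20 to 120 N. Pads are 22 mm wide; open, the fingers measure 114 mm over their backs; the gripper's body (76 mm by 85 mm) begins 54 mm behind the grasp point. The pads swing forward as they close: fully open they stand 13 mm farther back than shut.
Start: joints at [1.242, 0.264, 1.604, -0, 1.274, -0.037], TCP at [0.194, 0.646, 0.231] pointing down, gripper open.
Joint ranges: [-2.63, 2.63], [-0.94, 2.18], [0.31, 2.57], [-1.31, 4.45], [0, 2.66], [-2.55, 2.55]. Speed limits (rad/s): [2.57, 2.57, 3.14, 3.14, 3.14, 3.14].

INTERFACE

Orientations are given as a rotation vector (axis times angle).
In Python, from workcell import status, vision, job, bot gives the robot as it stands.
- The arm moves only by the tool apply_moves, never from a script. Its argument "deltas" is a list of rows, each a list of 7 numbers: the shift along the tool's x, y, z in m, then the turn, a rotation vector about the tool's x, y, z in rad, then the closure, from 0 (fully open) to 1 (shut). In form: [[x, y, z, rx, ry, rz, jaw], ...]. A call has 1 to 8 rows; each row is the pose to reach, as a shift and turn from the pose commanded when the call began, along the tool's axes at that moment; what a row does not reach only later rows make up. A row lasts 1/12 s, in which the tool goes at most 41.7 mm and 7.16 degrees, less where a joint would pass 70% of its speed; a pose out of reach is approached as far as the arm can. A call with a gripper value outside its range is refused whole. The fingers move at their own pace and stop on an object; "squeeze" is the grip in N (left out, the last holds). Time passes only in rows, so rows that repeat a pose let the fingers close. It gives the time, the measured TCP pose, the force and the opening at its end, in the units of the state.
- status.read_state(): the state, without advancing time (a new reading comes with each control period).
- vision.read_camera(name): name is "side" or "top" or "wrist"; returns the picture (480x640x3 uint8, red, green, blue); there is no depth.
- vision.get_calibration(name): a dict with "fov_y" (degrees; the focal length in pixels is half the picture's height over the tangent of half this angle, whatever the lens; pixels are square), "cx", "cy" (the principal point, pixels), "k1" (the pictures are not rectified: a ray, as slopes to the right and down, at radius r is drawn at 1 + k1 r^2 times it, then the intrinsics apply), "R" (3x3) and "t" (3): a world point X has camera coordinates R X + t; the wrist camera has in their place "tool_from_camera" (4x4, takes a point from camera to tool coordinates, whose origin is the TCP and whose axes are the flange's). Camera axes: x right, y down, z forward; pixel columns grow to the right and rows downward; lengths in m; the calibration is good to about 2 mm. A picture is of the moment at which its call begins: read the wrist's pose just before it. get_calibration takes no time and is no camera call.
- job.finish_job(): hands the job in, once; it reports no verdict.
The state is a dict: "time": time; "q": joint angles; "joint_vel": joint speeds; "joint_torque": joint torques, N m; "tool_pos": TCP position; "tcp_rot": TCP orientation; "wrist_force": force on the tool from outside, world axes, zero at the start; "torque": the same for the moment, N m; "width": opening from 0.0 (shut) to 1.0 (fully open).
Only numpy, scipy, OpenCV 4.12 (cv2) and the standard library are available. Lean on these libraries where they do the work, as an engineer would, in place of code of your own. Each camera call takes 0.05 s, during which the arm holds its last target. There are 200 camera calls.

## Working session

There is one attempt and no reset: what is moved stays moved. The work goes in short steps, Python scripts to look and compute and a tool call to move; the robot and the scene stay as the last step left them, time stands still between calls to the robot, and variables do not carry over. Pictures are saved under pics/ and viewed, about 8 in all and at most 12, crops included, and the job is handed in when it is done.

Besides the shell and the picture viewer there is one more tool, called as name([rows], argument=value, ...), one row to a line, values as JSON. apply_moves: Moves the arm, as the interface text tells. Its arguments: {"type":"object","properties":{"deltas":{"type":"array","items":{"type":"array","items":{"type":"number"}}},"squeeze":{"type":"number"}},"required":["deltas"]}

```bash
mkdir -p pics; ls; cat > h.py <<'E'
import numpy as np, cv2
from scipy.spatial.transform import Rotation as Ro
from workcell import status, vision, job, bot
def cam(name, st=None):
    c=vision.get_calibration(name); f=240/np.tan(np.radians(c['fov_y'])/2)
    if name=='wrist':
        T=np.eye(4);T[:3,:3]=Ro.from_rotvec(st['tcp_rot']).as_matrix();T[:3,3]=st['tool_pos']
        W=T@np.array(c['tool_from_camera']); R=W[:3,:3].T; t=-R@W[:3,3]
    else: R=np.array(c['R']);t=np.array(c['t'])
    return dict(f=f,cx=c['cx'],cy=c['cy'],k1=c['k1'],R=R,t=t)
def ray(c,uv):
    d=(np.array(uv,float)-[c['cx'],c['cy']])/c['f']; s=d.copy()
    for _ in range(20): s=d/(1+c['k1']*(s@s))
    return -c['R'].T@c['t'], c['R'].T@np.array([s[0],s[1],1])
def onz(c,uv,z):
    o,d=ray(c,uv); return o+d*(z-o[2])/d[2]
def proj(c,X):
    p=c['R']@np.array(X)+c['t']; s=p[:2]/p[2]; return s*(1+c['k1']*(s@s))*c['f']+[c['cx'],c['cy']]
def save(n,im): cv2.imwrite('pics/'+n,im[:,:,::-1])
E
python3 - <<'E'
from h import *
for n in('top','side'):
    im=vision.read_camera(n); save(n+'0.png',im); np.save(n+'0.npy',im); c=cam(n); print(n,c['f'],c['k1'],-c['R'].T@c['t'],c['R'].round(2).tolist())
s=status.read_state();print(s); print(vision.get_calibration('wrist'),bot.tcp_to_grasp)
E
```

```text
pics
top 563.2978276650268 -0.13906405408116157 [0.26708124 0.03055858 1.35818433] [[-0.01, -1.0, 0.01], [-0.99, 0.0, -0.16], [0.16, -0.01, -0.99]]
side 453.5759505156216 -0.09997975645366762 [ 0.05955467 -0.58331066  0.96090549] [[0.81, -0.58, 0.01], [-0.44, -0.63, -0.64], [0.38, 0.52, -0.77]]
{'time': 0.1, 'q': array([ 1.24210000e+00,  2.64715418e-01,  1.60525979e+00, -3.00163606e-05,
        1.27369371e+00, -3.69298464e-02]), 'joint_vel': array([ 1.34755116e-03, -1.13133756e-03, -3.99566193e-03,  2.74080478e-05,
       -2.09133402e-03,  1.20598314e-03]), 'joint_torque': array([-2.61061189e-05, -5.16709614e+01, -3.68591952e+01, -9.78167009e-05,
        6.17957034e-03,  9.69413179e-06]), 'tool_pos': array([0.19397443, 0.64582946, 0.23004911]), 'tcp_rot': array([-0.45661713, -3.10787719,  0.00321488]), 'wrist_force': array([ 0.57024103,  0.13563196, -0.45871317]), 'torque': array([ 0.053829  ,  0.03917493, -0.01788799]), 'width': 1.0013685773472052}
{'fov_y': 59.82678643215235, 'cx': 327.9156271600166, 'cy': 236.46615326399282, 'k1': -0.03486497162209573, 'tool_from_camera': array([[ 7.63896350e-04, -9.45149933e-01, -3.26635916e-01,
         8.42567370e-02],
       [ 9.99999326e-01,  1.00774749e-03, -5.77329761e-04,
        -5.92426625e-04],
       [ 8.74829708e-04, -3.26635254e-01,  9.45150065e-01,
        -1.42963757e-01],
       [ 0.00000000e+00,  0.00000000e+00,  0.00000000e+00,
         1.00000000e+00]])} -0.0187
```

View pics/top0.png

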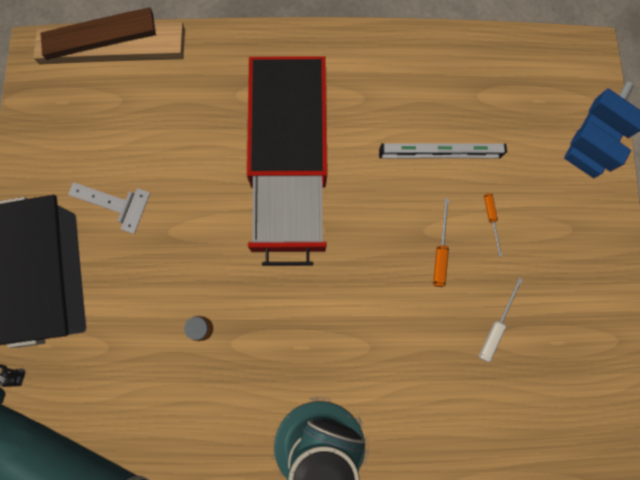

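View pics/side0.png

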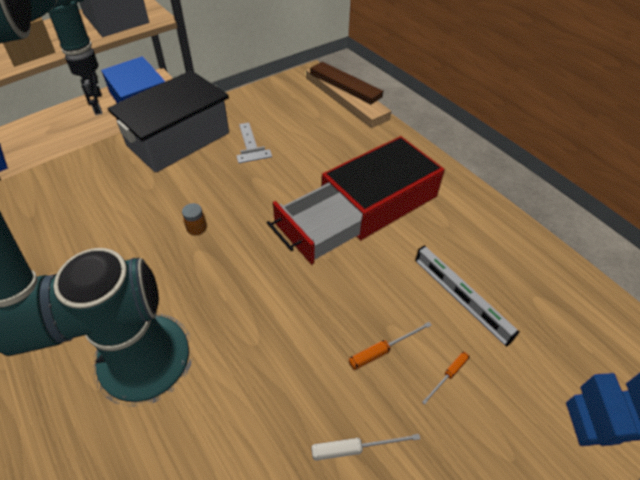

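Candidates in the top view are the large orange driver with grip at (441,266) and tip at (447,200), the small orange one at (491,208), and the white one at (493,340). I choose the large orange one. In the side view its grip is at (369,354). The drawer front is at top (287,246) and the handle at (287,263).

```bash
python3 - <<'E'
from h import *
im=np.load('top0.npy');c=cam('top');hsv=cv2.cvtColor(im,cv2.COLOR_RGB2HSV)
m=cv2.inRange(hsv,(7,190,150),(17,255,255));n,l,s,ce=cv2.connectedComponentsWithStats(m)
for i in range(1,n):
    if s[i,4]>60:
        cn=np.argwhere(l==i)[:,::-1].astype(np.float32); r=cv2.minAreaRect(cn); b=cv2.boxPoints(r)
        print(s[i],r,[onz(c,p,.02).round(4).tolist() for p in b], onz(c,ce[i],.022).round(4))
for p in [(447,199),(441,287)]: print('tip/butt',onz(c,p,.008 if p[1]<250 else .013).round(4))
m=cv2.inRange(hsv,(0,180,80),(4,255,255))|cv2.inRange(hsv,(175,180,80),(180,255,255))
n,l,s,ce=cv2.connectedComponentsWithStats(m)
for i in range(1,n):
    if s[i,4]>60: print('red',s[i],ce[i])
for nm,p,z in [('unit fl',(248,174),.115),('unit fr',(326,174),.115),('unit bl',(250,58),.115),('unit br',(325,58),.115),('front l',(249,243),.099),('front r',(326,242),.099),('front inner top',(287,242),.099),('handle',(287,263.5),.0755),('hl',(262,263.5),.07),('hr',(313,263.5),.07),('jar',(197,328),.075),('lev',(380,150),.052),('lev',(506,150),.052)]:
    print(nm,onz(c,p,z).round(4))
big=cv2.resize(im[160:310,240:540],None,fx=2.6,fy=2.6,interpolation=cv2.INTER_CUBIC);save('crop.png',big)
E
```

```text
[484 193  13  28 209] ((490.14630126953125, 206.68292236328125), (27.238784790039062, 8.52085018157959), 77.90524291992188) [[0.6001, -0.4105, 0.02], [0.6048, -0.4322, 0.02], [0.5371, -0.4424, 0.02], [0.5326, -0.4208, 0.02]] [ 0.5682 -0.4258  0.022 ]
[434 246  13  39 386] ((440.02874755859375, 265.1844177246094), (10.954825401306152, 38.38715362548828), 5.19442892074585) [[0.3791, -0.274, 0.02], [0.4719, -0.2861, 0.02], [0.4693, -0.313, 0.02], [0.3764, -0.3005, 0.02]] [ 0.4234 -0.2929  0.022 ]
tip/butt [ 0.5907 -0.3213  0.008 ]
tip/butt [ 0.3717 -0.2953  0.013 ]
red [ 248   57   79  129 1239] [287.18401937 123.5472155 ]
red [249 243  77   5 381] [286.80577428 244.9816273 ]
unit fl [0.625  0.1618 0.115 ]
unit fr [ 0.6241 -0.0165  0.115 ]
unit bl [0.9151 0.1626 0.115 ]
unit br [ 0.9141 -0.0176  0.115 ]
front l [0.4678 0.159  0.099 ]
front r [ 0.4693 -0.0154  0.099 ]
front inner top [0.4697 0.0729 0.099 ]
handle [0.4236 0.0737 0.0755]
hl [0.4245 0.1315 0.07  ]
hr [0.4239 0.014  0.07  ]
jar [0.2771 0.278  0.075 ]
lev [ 0.7027 -0.151   0.052 ]
lev [ 0.7053 -0.4661  0.052 ]
```

View pics/crop.png

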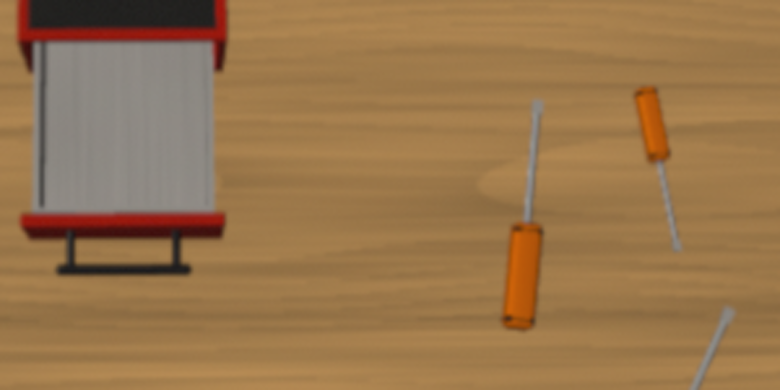

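The crop confirms it: the large orange driver has its grip at crop (521,276) and its blade pointing up. The tip-to-butt distance I measured is 0.2205 m, against 0.220 given. Next I work out the moves, with the camera kept on the robot side (tool x towards -x).

```bash
cat >> h.py <<'E'
R0=np.array([[-1,0,0],[0,1,0],[0,0,-1.]])
def Rt(yaw,pitch=0): return Ro.from_euler('ZY',[yaw,pitch]).as_matrix()@R0
def deltas(targets,s=None):
    """targets: (grasp point xyz, yaw, pitch); prints shift,turn in the current tool frame"""
    s=s or status.read_state(); A=Ro.from_rotvec(s['tcp_rot']).as_matrix()
    for g,yaw,pit in targets:
        B=Rt(yaw,pit); p=np.array(g)+B@[0,0,.0187]
        d=A.T@(p-s['tool_pos']); r=Ro.from_matrix(A.T@B).as_rotvec()
        print(d.round(4).tolist(),r.round(4).tolist(), 'rows',round(max(np.linalg.norm(d)/.0417,np.linalg.norm(r)/.125),1))
E
python3 - <<'E'
from h import *
deltas([((.36,.36,.28),-.118,0),((.48,.12,.28),-.118,0),((.431,-.302,.22),-.118,0)])
E
```

```text
[-0.2412, -0.2261, -0.0308] [-0.0021, -0.0002, -0.1738] rows 8.0
[-0.4252, -0.4214, -0.0304] [-0.0021, -0.0002, -0.1738] rows 14.4
[-0.4996, -0.8395, 0.0305] [-0.0021, -0.0002, -0.1738] rows 23.4
```

apply_moves([
  [-0.03,-0.028,-0.004,0,0,-0.02,0],
  [-0.06,-0.056,-0.008,0,0,-0.04,0],
  [-0.09,-0.084,-0.012,0,0,-0.07,0],
  [-0.12,-0.112,-0.016,0,0,-0.09,0],
  [-0.15,-0.14,-0.02,0,0,-0.11,0],
  [-0.18,-0.168,-0.024,0,0,-0.13,0],
  [-0.21,-0.196,-0.028,0,0,-0.15,0],
  [-0.24,-0.225,-0.03,0,0,-0.174,0],
])

```text
time: 0.77
tool_pos: [0.3597, 0.3603, 0.2614]
tcp_rot: [0.183, 3.136, 0.0]
wrist_force: [1.2, -0.7, 0.0]
width: 0.997
```

```bash
python3 - <<'E'
from h import *
deltas([((.48,.12,.28),-.118,0),((.431,-.302,.22),-.118,0)])
E
```

```text
[-0.1473, -0.2247, 0.0001] [0.0002, 0.0003, 0.0017] rows 6.4
[-0.1476, -0.6495, 0.0601] [0.0002, 0.0003, 0.0017] rows 16.0
```

apply_moves([
  [-0.02,-0.03,0,0,0,0,0],
  [-0.045,-0.062,0,0,0,0,0],
  [-0.065,-0.096,0,0,0,0,0],
  [-0.085,-0.13,0,0,0,0,0],
  [-0.105,-0.165,0,0,0,0,0],
  [-0.125,-0.2,0,0,0,0,0],
  [-0.145,-0.235,0,0,0,0,0],
  [-0.147,-0.275,0.004,0,0,0,0],
])

```text
time: 1.43
tool_pos: [0.4755, 0.0698, 0.2579]
tcp_rot: [0.185, 3.133, 0.0]
wrist_force: [0.1, -0.8, 1.4]
width: 1.002
```

apply_moves([
  [0,-0.041,0.005,0,0,0,0],
  [0,-0.082,0.01,0,0,0,0],
  [0,-0.123,0.015,0,0,0,0],
  [0,-0.164,0.02,0,0,0,0],
  [0,-0.205,0.025,0,0,0,0],
  [0,-0.246,0.03,0,0,0,0],
  [0,-0.287,0.035,0,0,0,0],
  [0,-0.328,0.04,0,0,0,0],
])

```text
time: 2.1
tool_pos: [0.4333, -0.2559, 0.2168]
tcp_rot: [-0.185, -3.136, -0.0]
wrist_force: [1.2, 0.0, 0.3]
width: 1.001
```

```bash
python3 - <<'E'
from h import *
deltas([((.431,-.302,.22),-.118,0)])
E
```

```text
[-0.0031, -0.0461, 0.0155] [0.0002, -0.0001, -0.0001] rows 1.2
```

apply_moves([
  [-0.002,-0.023,0.008,0,0,0,0],
  [-0.003,-0.046,0.015,0,0,0,0],
  [-0.003,-0.046,0.015,0,0,0,0],
])

```text
time: 2.35
tool_pos: [0.4304, -0.3033, 0.2002]
tcp_rot: [-0.19, -3.133, 0.0]
wrist_force: [-0.4, -0.3, -0.5]
width: 0.999
```

```bash
cat > grip.py <<'E'
from h import *
import sys
s=status.read_state(); im=vision.read_camera('wrist'); save(sys.argv[1],im); c=cam('wrist',s)
hsv=cv2.cvtColor(im,cv2.COLOR_RGB2HSV); m=cv2.inRange(hsv,(6,180,90),(18,255,255))
n,l,st,ce=cv2.connectedComponentsWithStats(m); i=1+np.argmax(st[1:,4])
r=cv2.minAreaRect(np.argwhere(l==i)[:,::-1].astype(np.float32)); b=cv2.boxPoints(r)
w=np.array([onz(c,p,.026) for p in b]); print(st[i],b.round(0).tolist()); print(w.round(4).tolist()); print('centre',w.mean(0).round(4))
e=[np.linalg.norm(w[k]-w[(k+1)%4]) for k in range(4)]; k=int(np.argmax(e[:2])); d=w[(k+1)%4]-w[k]; d*=np.sign(d[0]); print('size',np.round(e,4),'yaw',np.arctan2(d[1],d[0]))
E
python3 grip.py w1.png
```

```text
[ 317  144   37  104 3590] [[317.0, 144.0], [353.0, 144.0], [353.0, 247.0], [317.0, 247.0]]
[[0.3812, -0.3064, 0.026], [0.3844, -0.2797, 0.026], [0.4662, -0.288, 0.026], [0.4627, -0.317, 0.026]]
centre [ 0.4236 -0.2978  0.026 ]
size [0.027  0.0822 0.0292 0.0822] yaw -0.10150827756034365
```

View pics/w1.png

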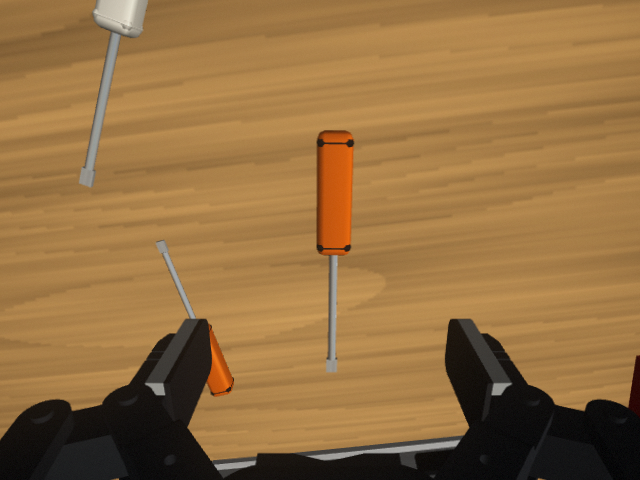

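The picture shows the chosen driver below the fingers: butt (335,131), grip front (334,254), tip (331,371). The small orange one is at (215,365), next to the left finger in the image but well below it.

```bash
python3 - <<'E'
from h import *
s=status.read_state();c=cam('wrist',s)
P=[onz(c,p,z) for p,z in [((335,131),.02),((334,254),.02),((331,371),.013),((221,394),.01),((207,335),.01)]]
for p in P: print(p.round(4))
B,G,T=P[:3]; d=T-B; print(np.linalg.norm(d[:2]),np.linalg.norm((G-B)[:2]),np.arctan2(d[1],d[0]))
yaw=np.arctan2(d[1],d[0]); u=np.array([np.cos(yaw),np.sin(yaw)])
g=(T[:2]-.16*u+B[:2]+.06*u)/2; print('grip',g)
deltas([((*g,.10),yaw,0),((*g,.0205),yaw,0)])
E
```

```text
[ 0.3742 -0.2898  0.02  ]
[ 0.4733 -0.302   0.02  ]
[ 0.5937 -0.3188  0.013 ]
[ 0.6102 -0.4292  0.01  ]
[ 0.543  -0.4283  0.01  ]
0.22139264806609962 0.09981649632178115 -0.1313926470732411
grip [ 0.43441832 -0.29770847]
[-0.0036, 0.004, 0.1194] [0.0013, -0.0026, 0.0103] rows 2.9
[-0.0038, 0.0039, 0.1989] [0.0013, -0.0026, 0.0103] rows 4.8
```

apply_moves([
  [-0.006,0.002,0.035,0,0,0.005,0],
  [-0.01,0.003,0.07,0,0,0.01,0],
  [-0.013,0.003,0.105,0,0,0.01,0],
  [-0.014,0.003,0.135,0,-0.002,0.01,0],
  [-0.014,0.003,0.16,0,-0.002,0.01,0],
  [-0.014,0.003,0.16,0,-0.002,0.01,0],
])

```text
time: 2.9
tool_pos: [0.4422, -0.2945, 0.0367]
tcp_rot: [-0.199, -3.128, -0.01]
wrist_force: [-0.9, 0.7, -0.2]
width: 1.001
```

```bash
python3 grip.py w2.png; python3 - <<'E'
from h import *
u=np.array([np.cos(-.131),np.sin(-.131)]);g=np.array([.4344,-.2977])+.01*u
print(g);deltas([((*g,.0212),-.131,0)]);print(proj(cam('wrist',status.read_state()),[*g,.026]))
E
```

```text
[  278   165    73   193 12713] [[278.0, 165.0], [350.0, 165.0], [350.0, 357.0], [278.0, 357.0]]
[[0.3811, -0.3059, 0.026], [0.3845, -0.2796, 0.026], [0.4671, -0.2886, 0.026], [0.4631, -0.3196, 0.026]]
centre [ 0.4239 -0.2984  0.026 ]
size [0.0266 0.0831 0.0312 0.0831] yaw -0.10892713104388575
[ 0.44431432 -0.29900626]
[-0.0011, -0.0033, 0.0369] [0.0039, -0.0046, 0.0042] rows 0.9
[321.96230118 306.7245848 ]
```

View pics/w2.png

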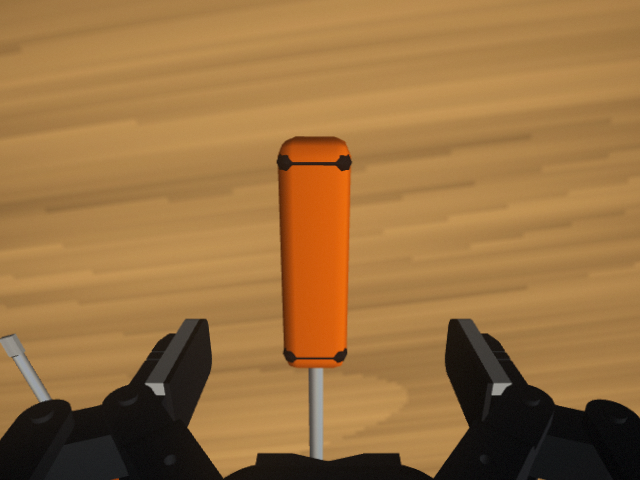

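The grip is centred at column 316 and the fingers at 328, so I shift about 5 mm along -y, go down and close.

apply_moves([
  [-0.001,-0.005,0.015,0.004,-0.004,0.004,0],
  [-0.001,-0.005,0.029,0.004,-0.004,0.004,0],
  [-0.001,-0.005,0.0345,0.004,-0.004,0.004,0],
  [-0.001,-0.005,0.0345,0.004,-0.004,0.004,1],
  [-0.001,-0.005,0.0345,0.004,-0.004,0.004,1],
  [-0.001,-0.005,0.0345,0.004,-0.004,0.004,1],
  [-0.001,-0.005,0.0345,0.004,-0.004,0.004,1],
  [-0.001,-0.005,0.0345,0.004,-0.004,0.004,1],
], squeeze=60)

```text
time: 3.62
tool_pos: [0.4475, -0.3044, 0.0092]
tcp_rot: [0.206, 3.127, -0.008]
wrist_force: [-5.6, 2.6, 4.8]
width: 0.309
```

apply_moves([
  [0,0,0,0,0,0,1],
  [0,0,0,0,0,0,1],
  [0,0,0,0,0,0,1],
  [0,0,0,0,0,0,1],
])

```text
time: 3.95
tool_pos: [0.4477, -0.3046, 0.0092]
tcp_rot: [0.207, 3.127, -0.009]
wrist_force: [-0.1, 0.9, 7.1]
width: 0.312
```

apply_moves([
  [0,0,-0.01,0,0,0,1],
  [0,0,-0.03,0,0,0,1],
  [0,0,-0.06,0,0,0,1],
  [0,0,-0.1,0,0,0,1],
  [0,0,-0.14,0,0,0,1],
  [0,0,-0.18,0,0,0,1],
  [0,0,-0.2,0,0,0,1],
  [0,0,-0.2,0,0,0,1],
])

```text
time: 4.62
tool_pos: [0.4485, -0.3052, 0.2152]
tcp_rot: [0.206, 3.119, -0.017]
wrist_force: [0.2, -0.3, -0.9]
width: 0.313
```

```bash
python3 - <<'E'
from h import *
s=status.read_state(); print(s['tool_pos'],s['tcp_rot'],s['wrist_force'])
im=vision.read_camera('wrist');a=vision.read_camera('side')
save('w3.png',np.hstack([im[:,100:540],a[150:450,250:610][:,:].repeat(1,0)] if 0 else [cv2.resize(im,(400,300)),cv2.resize(a[160:460,240:640],(400,300))]))
deltas([((.43,.073,.23),0,.0),((.43,.073,.23),0,.6)])
E
```

```text
[ 0.4485187  -0.30517685  0.21521958] [ 0.20586163  3.11915198 -0.01697494] [ 0.19951288 -0.2936936  -0.8896107 ]
[0.065, 0.3708, -0.0047] [-0.0055, 0.0074, -0.1319] rows 9.0
[0.0754, 0.3694, -0.0081] [0.0342, 0.6066, -0.1296] rows 9.0
```

View pics/w3.png

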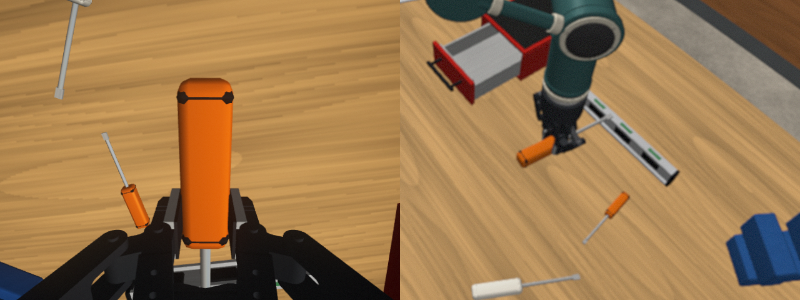

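The driver is held square and centred, with nothing else disturbed. Next it goes in front of the drawer.

apply_moves([
  [0.005,0.035,-0.004,0,0,-0.02,1],
  [0.012,0.075,-0.008,0,0,-0.04,1],
  [0.02,0.115,-0.01,0,0,-0.06,1],
  [0.028,0.155,-0.01,0,0,-0.08,1],
  [0.036,0.195,-0.01,0,0.004,-0.1,1],
  [0.044,0.235,-0.01,0,0.005,-0.115,1],
  [0.052,0.275,-0.01,0,0.006,-0.13,1],
  [0.058,0.315,-0.01,-0.005,0.007,-0.132,1],
])

```text
time: 5.38
tool_pos: [0.4265, 0.0189, 0.2133]
tcp_rot: [0.001, -3.135, -0.001]
wrist_force: [0.6, 0.8, -1.2]
width: 0.312
```

apply_moves([
  [0.003,0.03,0,0,0,0,1],
  [0.004,0.056,0,0,0,0,1],
  [0.004,0.056,0,0,0,0,1],
])

```text
time: 5.63
tool_pos: [0.4228, 0.0767, 0.2134]
tcp_rot: [0.007, -3.135, -0.004]
wrist_force: [-1.2, 0.5, -2.0]
width: 0.313
```

```bash
python3 - <<'E'
from h import *
s=status.read_state(); print(s['tool_pos'],s['tcp_rot'],s['wrist_force'])
im=vision.read_camera('wrist');save('w4.png',im);np.save('w4.npy',im)
deltas([((.43,.073,.23),0,.0)])
c=cam('wrist',s); A=Ro.from_rotvec(s['tcp_rot']).as_matrix()
# driver side faces: predicted pixels of butt/grip front top edges
for q in [(.074,0,-.017),(-.026,0,-.017),(.064,.014,-.017)]:
    print(proj(c,s['tool_pos']+A@np.array(q)).round(1))
E
```

```text
[0.42282651 0.0767324  0.21342387] [ 0.00706834 -3.13489473 -0.00378933] [-1.2467158   0.4774304  -2.00340132]
[-0.0068, -0.0018, 0.0022] [0.0003, -0.0064, 0.0047] rows 0.2
[330.2 130.3]
[329.5 405.6]
[376.5 164.3]
```

View pics/w4.png

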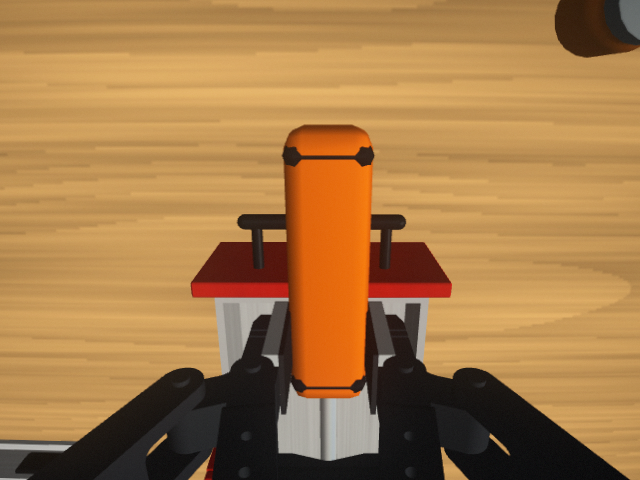

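The grip matches my held-driver model: butt row 125 against 130 predicted, front row 397 against 405. The drawer front's top band is at rows 282–297, cols 192–451, and the handle bar is at row 222, cols 238–406.

```bash
cat >> h.py <<'E'
def drv(C,th):  # C: driver centre-line point under pads -> grasp point
    return (np.array(C)-.015*(Rt(0,th)@[0,0,1]),0,th)
def tipC(tip,th): return np.array(tip)+.146*(Rt(0,th)@[1,0,0])
E
python3 - <<'E'
from h import *
s=status.read_state();c=cam('wrist',s)
for n,p,z in [('in l',(192,297),.099),('in r',(451,297),.099),('out',(321,283),.099),('hl',(238,222),.07),('hr',(406,222),.07)]: print(n,onz(c,p,z).round(4))
y=.073
t=[]
for tip,th in [((.603,y,.098),.55),((.703,y,.036),.55)]:
    t.append(drv(tipC(tip,th),th)); print(tipC(tip,th).round(3))
deltas(t)
E
```

```text
in l [ 0.4715 -0.0195  0.099 ]
in r [0.4705 0.1591 0.099 ]
out [0.4603 0.0695 0.099 ]
hl [0.4261 0.0094 0.07  ]
hr [0.4254 0.1302 0.07  ]
[0.479 0.073 0.174]
[0.579 0.073 0.112]
[-0.0537, -0.002, 0.042] [-0.001, 0.5436, 0.0046] rows 4.3
[-0.1541, -0.0025, 0.1034] [-0.001, 0.5436, 0.0046] rows 4.5
```

apply_moves([
  [-0.01,-0.002,0.005,0,0.11,0,1],
  [-0.02,-0.004,0.012,0,0.22,0,1],
  [-0.03,-0.004,0.02,0,0.33,0.002,1],
  [-0.042,-0.004,0.031,0,0.44,0.004,1],
  [-0.053,-0.004,0.041,0,0.544,0.005,1],
  [-0.053,-0.004,0.041,0,0.544,0.005,1],
  [-0.053,-0.004,0.041,0,0.544,0.005,1],
])

```text
time: 6.27
tool_pos: [0.4768, 0.0675, 0.1691]
tcp_rot: [-0.009, -2.584, -0.0]
wrist_force: [-1.2, 0.1, -1.2]
width: 0.312
```

```bash
cat > chk.py <<'E'
from h import *
import sys
s=status.read_state(); A=Ro.from_rotvec(s['tcp_rot']).as_matrix(); C=s['tool_pos']-.004*A[:,2]; tip=C-.146*A[:,0]; butt=C+.074*A[:,0]
print('tip',tip.round(4),'butt',butt.round(4),'pitch',np.arctan2(A[2,0],-A[0,0]).round(3),'f',s['wrist_force'].round(1))
a=vision.read_camera('side');b=vision.read_camera('top')
ca,cb=cam('side'),cam('top')
print('pred tip side',proj(ca,tip).round(0),'top',proj(cb,tip).round(0),'butt side',proj(ca,butt).round(0),'top',proj(cb,butt).round(0))
save(sys.argv[1],np.hstack([cv2.resize(a[140:290,240:440],(400,300),interpolation=cv2.INTER_CUBIC),cv2.resize(b[140:290,190:390],(400,300),interpolation=cv2.INTER_CUBIC)]))
E
python3 chk.py c1.png; python3 - <<'E'
from h import *
deltas([drv(tipC(p,t),t) for p,t in [((.665,.071,.0595),.55),((.703,.071,.036),.55)]])
E
```

```text
tip [0.6029 0.0666 0.0953] butt [0.4161 0.068  0.2117] pitch 0.557 f [-1.2  0.1 -1.2]
pred tip side [337. 201.] top [290. 185.] butt side [274. 199.] top [288. 259.]
[-0.074, 0.0032, 0.004] [0.0022, 0.0033, -0.0052] rows 1.8
[-0.1187, 0.0034, 0.0044] [0.0022, 0.0033, -0.0052] rows 2.9
```

View pics/c1.png

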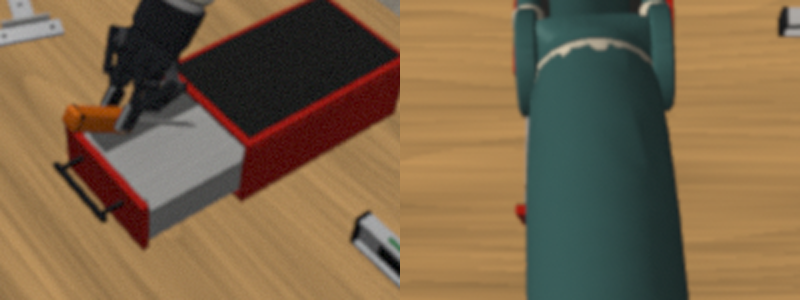

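The tip is seen at side pixel (337.5,202.5), against (337,201) predicted, and the butt agrees too. I slide it in along its axis.

apply_moves([
  [-0.02,0.002,0.001,0,0,-0.002,1],
  [-0.04,0.003,0.002,0,0,-0.005,1],
  [-0.06,0.003,0.003,0,0,-0.005,1],
  [-0.08,0.003,0.004,0,0,-0.005,1],
  [-0.1,0.003,0.004,0,0,-0.005,1],
  [-0.117,0.003,0.004,0,0,-0.005,1],
  [-0.118,0.003,0.004,0,0,-0.005,1],
])

```text
time: 6.95
tool_pos: [0.5786, 0.0712, 0.1128]
tcp_rot: [0.0, -2.603, -0.003]
wrist_force: [-0.3, -0.9, -1.0]
width: 0.308
```

```bash
python3 chk.py c2.png; python3 - <<'E'
from h import *
deltas([drv(tipC(p,t),t) for p,t in [((.704,.071,.036),.44),((.704,.071,.035),.33),((.704,.071,.034),.22),((.704,.071,.034),.11),((.704,.071,.035),0)]])
E
```

```text
tip [0.706  0.0713 0.0414] butt [0.5171 0.0711 0.1542] pitch 0.539 f [-0.3 -0.9 -1. ]
pred tip side [364. 199.] top [289. 150.] butt side [309. 198.] top [287. 216.]
[-0.0038, -0.0004, 0.0196] [0.0021, -0.101, 0.0007] rows 0.8
[-0.0072, -0.0005, 0.0363] [0.0021, -0.211, 0.0006] rows 1.7
[-0.0124, -0.0005, 0.0525] [0.0022, -0.321, 0.0005] rows 2.6
[-0.0186, -0.0005, 0.0673] [0.0022, -0.431, 0.0004] rows 3.4
[-0.026, -0.0006, 0.0804] [0.0022, -0.541, 0.0003] rows 4.3
```

apply_moves([
  [-0.002,0,0.01,0,-0.05,0,1],
  [-0.004,0,0.0195,0,-0.1,0,1],
  [-0.0072,0,0.036,0,-0.21,0,1],
  [-0.0124,0,0.0525,0,-0.32,0,1],
  [-0.0155,0,0.06,0,-0.375,0,1],
  [-0.0186,0,0.067,0,-0.43,0,1],
  [-0.022,0,0.074,0,-0.485,0,1],
  [-0.026,0,0.079,0,-0.541,0,1],
])

```text
time: 7.72
tool_pos: [0.5573, 0.0717, 0.0319]
tcp_rot: [0.0, 3.14, 0.004]
wrist_force: [-0.1, -0.0, -1.6]
width: 0.315
```

```bash
python3 chk.py c3.png; python3 - <<'E'
from h import *
deltas([drv(tipC(p,t),t) for p,t in [((.704,.071,.032),0)]])
E
```

```text
tip [0.7033 0.0717 0.0361] butt [0.4833 0.0717 0.0358] pitch -0.001 f [-0.1 -0.  -1.6]
pred tip side [363. 200.] top [289. 152.] butt side [299. 235.] top [288. 241.]
[-0.0036, -0.0006, 0.0022] [0.0019, -0.0052, 0.0002] rows 0.1
```

View pics/c3.png

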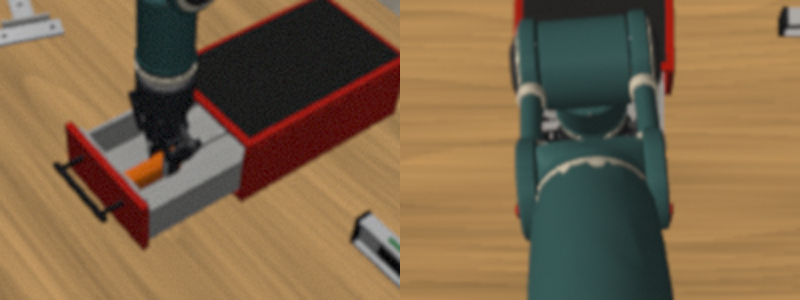

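apply_moves([
  [0,0,0.002,0,0,0,1],
  [0,0,0.0035,0,0,0,1],
  [0,0,0.0035,0,0,0,1],
])

```text
time: 8.07
tool_pos: [0.561, 0.0718, 0.0292]
tcp_rot: [-0.0, -3.141, -0.003]
wrist_force: [-1.7, -0.3, 7.9]
width: 0.307
```

Contact is felt with the driver's centre line at z = 0.033, which is the floor plus 13 mm. I release now.

apply_moves([
  [0,0,-0.001,0,0,0,0.55],
  [0,0,-0.001,0,0,0,0.45],
  [0,0,-0.001,0,0,0,0.35],
  [0,0,-0.001,0,0,0,0.35],
  [0,0,-0.001,0,0,0,0.35],
  [0,0,-0.001,0,0,0,0.35],
])

```text
time: 8.57
tool_pos: [0.5583, 0.0717, 0.0267]
tcp_rot: [-0.001, -3.137, -0.003]
wrist_force: [-0.0, 0.8, -0.4]
width: 0.653
```

apply_moves([
  [0,0,-0.015,0,0,0,0.35],
  [0,0,-0.035,0,0,0,0.35],
  [0,0,-0.065,0,0,0,0.35],
  [0,0,-0.1,0,0,0,0.35],
  [0.02,0,-0.13,0,0,0,0.35],
  [0.05,0,-0.15,0,0,0,0.5],
  [0.05,0,-0.15,0,0,0,0.8],
  [0.05,0,-0.15,0,0,0,1],
])

```text
time: 9.23
tool_pos: [0.5093, 0.0716, 0.179]
tcp_rot: [-0.0, -3.141, -0.004]
wrist_force: [0.3, 0.2, 0.2]
width: 0.233
```

```bash
python3 - <<'E'
from h import *
s=status.read_state(); print(s['tool_pos'],s['tcp_rot'],s['width'])
im=vision.read_camera('wrist');save('w5.png',im);np.save('w5.npy',im);c=cam('wrist',s)
C=np.array([.561,.0718,.0332])
for q in [(-.074,0,.013),(.026,0,.013),(.06,0,0)]: print(proj(c,C+q).round(1))
E
```

```text
[0.50927512 0.07158427 0.17896836] [-3.68124663e-05 -3.14112818e+00 -3.63917795e-03] 0.233377772994682
[328.9 190.2]
[328.7 320.6]
[328.6 349.2]
```

View pics/w5.png

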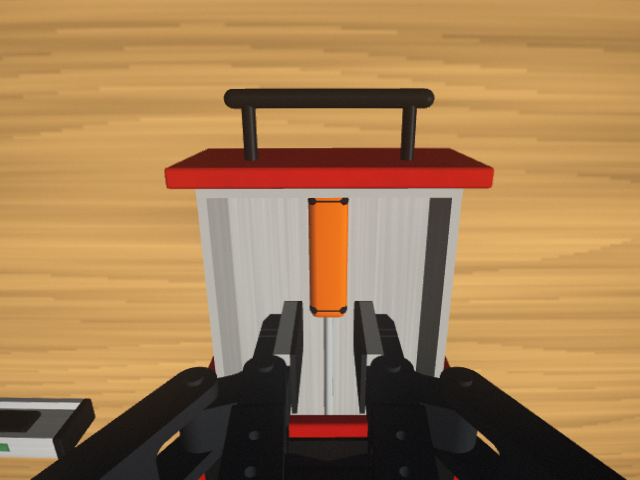

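The driver lies flat and straight in the drawer, released: butt at row 197, just inside the front at about 188, with the blade running under the unit top. The handle bar is at row 98, cols 225–434. I go in front of the handle with the fingers shut.

apply_moves([
  [0.035,0.001,0,0,0,0,1],
  [0.07,0.001,0,0,0,0,1],
  [0.105,0.001,0,0,0,0,1],
  [0.128,0.001,0,0,0,0,1],
  [0.128,0.001,0,0,0,0,1],
  [0.128,0.001,0,0,0,0,1],
])

```text
time: 9.78
tool_pos: [0.3801, 0.0724, 0.1763]
tcp_rot: [0.0, -3.136, -0.003]
wrist_force: [0.4, 0.5, 0.4]
width: 0.003
```

```bash
python3 - <<'E'
from h import *
s=status.read_state(); print(s['tool_pos'],s['tcp_rot'],s['width'],s['q'].round(2))
st=dict(s);st['tool_pos']=np.array([.50927512,.07158427,.17896836]);st['tcp_rot']=np.array([0,-3.14112818,-.00364]);c=cam('wrist',st)
for n,p,z in [('hl front',(225,98),.07),('hr',(434,98),.07),('front edge bar',(330,89),.07),('butt',(329,198),.035),('gripfront',(329,317),.035),('inner top',(329,188),.099)]: print(n,onz(c,p,z).round(4))
E
```

```text
[0.38013823 0.07242131 0.17631302] [ 4.71131370e-05 -3.13561115e+00 -2.68504418e-03] 0.0028439898399297376 [ 0.12 -0.26  2.23  0.    1.18 -1.45]
hl front [0.4274 0.0117 0.07  ]
hr [0.4273 0.1322 0.07  ]
front edge bar [0.4226 0.0722 0.07  ]
butt [0.4952 0.0719 0.035 ]
gripfront [0.5904 0.0721 0.035 ]
inner top [0.4739 0.0716 0.099 ]
```

apply_moves([
  [0,0,0.03,0,0,0,1],
  [0,0,0.06,0,0,0,1],
  [0,0,0.09,0,0,0,1],
  [0,0,0.115,0,0,0,1],
  [0,0,0.122,0,0,0,1],
  [0,0,0.122,0,0,0,1],
])

```text
time: 10.28
tool_pos: [0.379, 0.0724, 0.0532]
tcp_rot: [-0.001, -3.131, -0.002]
wrist_force: [-0.8, -0.1, 0.5]
width: -0.0
```

apply_moves([
  [-0.008,0,0,0,0,0,1],
  [-0.016,0,0,0,0,0,1],
  [-0.022,0,0,0,0,0,1],
  [-0.028,0,0,0,0,0,1],
  [-0.033,0,0,0,0,0,1],
  [-0.038,0,0,0,0,0,1],
  [-0.043,0,0,0,0,0,1],
  [-0.048,0,0,0,0,0,1],
])

```text
time: 10.95
tool_pos: [0.4286, 0.0727, 0.0556]
tcp_rot: [-0.0, -3.137, -0.003]
wrist_force: [-2.9, 0.0, 2.6]
width: 0.0
```

apply_moves([
  [-0.007,0,0,0,0,0,1],
  [-0.015,0,0,0,0,0,1],
  [-0.024,0,0,0,0,0,1],
  [-0.033,0,0,0,0,0,1],
  [-0.042,0,0,0,0,0,1],
  [-0.051,0,0,0,0,0,1],
  [-0.06,0,0,0,0,0,1],
  [-0.068,0,0,0,0,0,1],
])

```text
time: 11.62
tool_pos: [0.4977, 0.0727, 0.0553]
tcp_rot: [-0.001, -3.138, -0.003]
wrist_force: [-4.0, 1.6, 2.1]
width: 0.0
```

apply_moves([
  [-0.007,0,0,0,0,0,1],
  [-0.014,0,0,0,0,0,1],
  [-0.021,0,0,0,0,0,1],
  [-0.028,0,0,0,0,0,1],
  [-0.034,0,0,0,0,0,1],
  [-0.039,0,0,0,0,0,1],
  [-0.043,0,0,0,0,0,1],
  [-0.047,0,0,0,0,0,1],
])

```text
time: 12.28
tool_pos: [0.5439, 0.0727, 0.0551]
tcp_rot: [-0.0, -3.137, -0.003]
wrist_force: [-3.2, -1.1, 1.6]
width: -0.001
```

```bash
python3 - <<'E'
from h import *
s=status.read_state(); print(s['tool_pos'],s['wrist_force'])
b=vision.read_camera('side'); save('s6.png',cv2.resize(b[120:300,230:470],(720,540),interpolation=cv2.INTER_CUBIC))
E
```

```text
[0.54386377 0.07266501 0.05506285] [-3.18703086 -1.08126431  1.55798914]
```

View pics/s6.png

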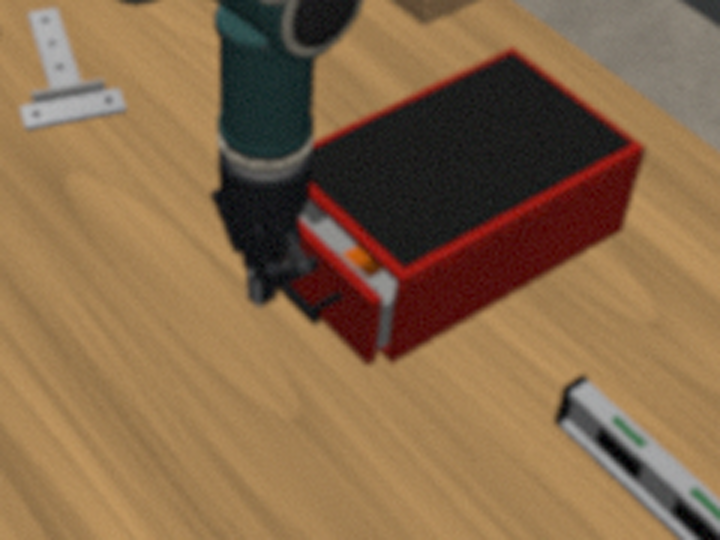

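The drawer is about 25 mm from shut, with the orange grip still inside. I push on slowly.

apply_moves([
  [-0.003,0,0,0,0,0,1],
  [-0.005,0,0,0,0,0,1],
  [-0.008,0,0,0,0,0,1],
  [-0.01,0,0,0,0,0,1],
  [-0.012,0,0,0,0,0,1],
  [-0.014,0,0,0,0,0,1],
  [-0.016,0,0,0,0,0,1],
  [-0.018,0,0,0,0,0,1],
])

```text
time: 13.0
tool_pos: [0.5603, 0.0726, 0.0548]
tcp_rot: [-0.0, -3.134, -0.003]
wrist_force: [-9.6, -0.4, 7.6]
width: 0.0
```

apply_moves([
  [-0.001,0,0,0,0,0,1],
  [-0.002,0,0,0,0,0,1],
  [-0.003,0,0,0,0,0,1],
  [-0.004,0,0,0,0,0,1],
])

```text
time: 13.33
tool_pos: [0.5603, 0.0726, 0.0541]
tcp_rot: [-0.0, -3.126, -0.002]
wrist_force: [-17.7, -0.4, 11.8]
width: -0.004
```

It has met a firm stop (x fixed at 0.5603 while the force rises to 18 N). I back off, lift clear and check.

apply_moves([
  [0.01,0,0,0,0,0,1],
  [0.035,0,0,0,0,0,1],
  [0.065,0,-0.01,0,0,0,1],
  [0.09,0,-0.04,0,0,0,1],
  [0.11,0,-0.08,0,0,0,1],
  [0.12,0,-0.12,0,0,0,1],
  [0.12,0,-0.16,0,0,0,1],
  [0.12,0,-0.16,0,0,0,1],
])

```text
time: 14.0
tool_pos: [0.452, 0.073, 0.2254]
tcp_rot: [0.0, 3.127, 0.006]
wrist_force: [1.8, 0.8, 0.7]
width: -0.001
```

```bash
python3 - <<'E'
from h import *
s=status.read_state(); print(s['tool_pos'],s['wrist_force'])
b=vision.read_camera('side'); w=vision.read_camera('wrist')
save('s7.png',np.hstack([cv2.resize(b[120:300,230:470],(400,300),interpolation=cv2.INTER_CUBIC),cv2.resize(w,(400,300))]))
E
```

```text
[0.45202893 0.07302722 0.2254345 ] [1.81954765 0.77345153 0.6801313 ]
```

View pics/s7.png

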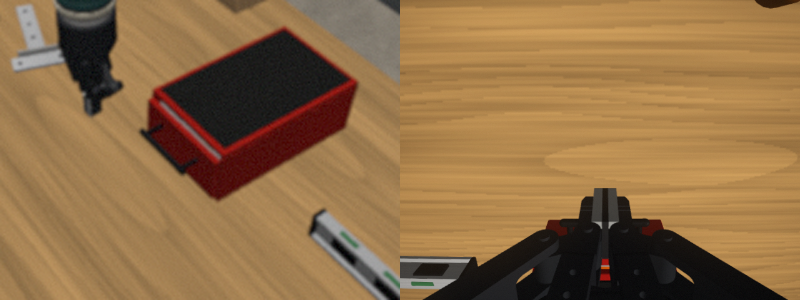

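The drawer front sits just below the unit top with a thin light strip between them (side crop (190,125)), so I should check that it is really home. I've used my 12 views, so I move the arm aside and measure in the pictures numerically.

apply_moves([
  [0,0.035,0,0,0,0,1],
  [0.005,0.07,0,0,0,0,1],
  [0.01,0.105,0,0,0,0,1],
  [0.02,0.14,0,0,0,0,1],
  [0.03,0.175,0,0,0,0,1],
  [0.04,0.21,0,0,0,0,1],
  [0.06,0.245,0,0,0,0,1],
  [0.08,0.28,0,0,0,0,1],
])

```text
time: 14.77
tool_pos: [0.3653, 0.3537, 0.2142]
tcp_rot: [-0.001, -3.136, -0.001]
wrist_force: [0.9, 0.1, -0.6]
width: -0.001
```

```bash
python3 - <<'E'
from h import *
b=vision.read_camera('top'); np.save('top7.npy',b); a=np.load('top0.npy'); sd=vision.read_camera('side'); np.save('side7.npy',sd)
print('new');
for r in range(164,206): print(r,b[r,287],b[r,305], a[r,287])
print('old front')
for r in range(238,268): print(r,a[r,287],a[r,305])
c=cam('top')
for r in (174,176,178,180,182,184): print(r,onz(c,(287,r),.115)[0].round(4),onz(c,(287,r),.099)[0].round(4))
E
```

```text
new
164 [37 35 34] [37 36 34] [34 33 32]
165 [35 35 33] [35 34 32] [34 34 33]
166 [36 35 32] [36 35 34] [34 33 31]
167 [37 36 33] [36 34 34] [34 33 31]
168 [35 34 32] [36 34 33] [34 33 33]
169 [42 34 32] [42 34 33] [40 32 31]
170 [77 33 30] [78 31 28] [73 30 29]
171 [125  29  23] [128  27  19] [117  25  19]
172 [151  26  14] [155  28  15] [143  25  14]
173 [156  26  13] [160  28  17] [148  24  13]
174 [149  28  20] [148  27  18] [141  29  19]
175 [127  62  58] [118  48  45] [119  59  55]
176 [129 100  95] [112  77  74] [120 105 100]
177 [150  93  88] [139  72  68] [135 129 124]
178 [159  55  50] [155  44  37] [140 135 129]
179 [161  29  17] [159  26  15] [140 135 129]
180 [158  26  14] [156  26  12] [140 135 130]
181 [140  23  11] [136  22  13] [140 135 130]
182 [107  21  15] [101  21  17] [140 136 130]
183 [76 17 14] [74 20 16] [141 136 130]
184 [68 16 14] [65 25 23] [141 136 130]
185 [67 16 15] [62 30 27] [140 136 130]
186 [68 17 17] [60 30 29] [141 136 131]
187 [68 17 15] [61 33 30] [141 136 131]
188 [69 19 15] [61 32 30] [141 136 130]
189 [74 27 20] [65 36 32] [141 136 130]
190 [
[... 1020 characters left out ...]
 15]
248 [68 17 15] [65 20 18]
249 [64 16 14] [61 22 22]
250 [65 19 13] [63 28 22]
251 [87 54 34] [86 54 37]
252 [130  96  59] [120  89  56]
253 [149 113  69] [136 104  64]
254 [155 118  72] [141 108  67]
255 [160 122  75] [146 112  69]
256 [161 124  75] [148 114  71]
257 [157 121  73] [149 114  70]
258 [155 119  72] [149 114  71]
259 [158 121  75] [146 112  70]
260 [150 116  71] [136 104  65]
261 [110  86  55] [96 75 49]
262 [63 51 39] [51 43 34]
263 [37 34 33] [34 31 32]
264 [34 31 30] [39 34 31]
265 [78 61 41] [82 64 43]
266 [135 104  63] [136 104  65]
267 [156 119  74] [155 120  72]
174 0.6245 0.6291
176 0.6197 0.6243
178 0.615 0.6195
180 0.6103 0.6147
182 0.6056 0.6099
184 0.6009 0.6051
```

```bash
python3 - <<'E'
from h import *
c=cam('top')
for n,o,nw,z in [('handle',263.6,199.5,.07),('front inner top',241.9,177.6,.099),('front outer top',246.3,182.2,.099)]:
    A,B=onz(c,(287,o),z),onz(c,(287,nw),z); print(n,A[0].round(4),B[0].round(4),'travel',(B-A)[0].round(4))
# unit edge and shut positions in rows
for x,z,n in [(.6225,.115,'top edge'),(.6225,.102,'low edge'),(.6285,.099,'inner if shut')]: print(n,proj(c,[x,.072,z]).round(1))
# side view: predicted inner/outer front top corners for joints 0,.004,.008 and colours along line
s=np.load('side7.npy');k=cam('side')
for y in (.03,.072):
  for j in (0,.004,.008):
    print(y,j,'outer',proj(k,[.6105-j,y,.099]).round(1),'inner',proj(k,[.6285-j,y,.099]).round(1),'edge top',proj(k,[.6225,y,.115]).round(1))
  p=proj(k,[.590,y,.099]);q=proj(k,[.64,y,.115]);
  for t in np.linspace(0,1,21):
    u=p+(q-p)*t; print(u.round(1),cv2.getRectSubPix(s,(1,1),tuple(map(float,u)))[0,0].tolist())
E
```

```text
handle 0.424 0.5754 travel 0.1514
front inner top 0.4699 0.6204 travel 0.1505
front outer top 0.4598 0.6094 travel 0.1496
top edge [287.3 174.8]
low edge [287.5 176.4]
inner if shut [287.5 174.2]
0.03 0 outer [347.6 207.5] inner [353.  204.6] edge top [351.6 201.3]
0.03 0.004 outer [346.4 208.1] inner [351.8 205.3] edge top [351.6 201.3]
0.03 0.008 outer [345.2 208.8] inner [350.6 205.9] edge top [351.6 201.3]
[341.4 210.8] [73, 15, 10]
[342.2 210.2] [71, 12, 11]
[343.  209.6] [70, 11, 12]
[343.7 209. ] [72, 12, 11]
[344.5 208.4] [70, 12, 11]
[345.3 207.7] [72, 15, 13]
[346.  207.1] [84, 15, 13]
[346.8 206.5] [115, 21, 15]
[347.6 205.9] [140, 28, 22]
[348.3 205.3] [145, 41, 37]
[349.1 204.7] [142, 72, 69]
[349.9 204.1] [132, 100, 93]
[350.7 203.5] [112, 87, 81]
[351.4 202.9] [101, 54, 47]
[352.2 202.2] [119, 27, 22]
[353.  201.6] [143, 25, 19]
[353.7 201. ] [142, 25, 16]
[354.5 200.4] [114, 24, 18]
[355.3 199.8] [71, 24, 22]
[356.  199.2] [30, 19, 18]
[356.8 198.6] [26, 27, 28]
0.072 0 outer [337.8 198.2] inner [343.2 195.4] edge top [341.7 192.1]
0.072 0.004 outer [336.7 198.8] inner [342. 196.] edge top [341.7 192.1]
0.072 0.008 outer [335.5 199.4] inner [340.8 196.6] edge top [341.7 192.1]
[331.7 201.3] [72, 14, 12]
[332.5 200.7] [71, 12, 10]
[333.2 200.1] [71, 14, 8]
[334.  199.5] [70, 13, 8]
[334.7 199. ] [69, 13, 8]
[335.5 198.4] [72, 13, 9]
[336.3 197.8] [87, 17, 11]
[337.  197.2] [117, 18, 19]
[337.8 196.6] [142, 25, 21]
[338.5 196. ] [150, 39, 34]
[339.3 195.4] [146, 68, 66]
[340.1 194.8] [133, 98, 94]
[340.8 194.2] [113, 93, 91]
[341.6 193.6] [103, 60, 59]
[342.3 193. ] [117, 29, 27]
[343.1 192.4] [137, 20, 15]
[343.9 191.8] [142, 25, 22]
[344.6 191.2] [116, 22, 18]
[345.4 190.6] [74, 22, 21]
[346.1 190. ] [33, 21, 19]
[346.9 189.4] [19, 22, 21]
```

The measurements agree with a shut drawer:
- **Front construction:** the red front panel is only about 10 mm of the 18 mm front. The rest is the grey liner, which explains the light strip.
- **Outer face:** it lies at x = 0.6094, against 0.6105 predicted for shut.
- **Handle:** it lies at 0.5754, against 0.5755 predicted.
- **Travel:** the measured travel of 0.151 m matches the initial opening recomputed with the liner (about 0.1506 m).
- **Stop:** the firm stop was felt and there was no rebound.

I hand in.

```bash
python3 - <<'E'
from h import *
s=status.read_state();print(s['time'],s['wrist_force'].round(1),np.abs(s['joint_vel']).max().round(3))
a,b=np.load('top0.npy').astype(int),np.load('top7.npy').astype(int)
for n,(r0,r1,c0,c1) in dict(level=(138,162,375,510),hinge=(180,236,66,150),jar=(314,342,182,214)).items(): print(n,np.abs(a-b)[r0:r1,c0:c1].mean().round(1))
print(job.finish_job())
E
```

```text
14.8667 [-0.5 -1.7 -0.8] 0.077
level 7.0
hinge 13.5
jar 13.4
the job is handed in; nothing more can be done
None
```

The large orange screwdriver is in the red drawer, blade to the back, and the drawer is pushed home. The job was handed in at 14.9 s, and no verdict was reported.

- **Placing:** I gripped the driver by its handle and slid it in blade first at about 31° under the unit's top. I then turned it flat and let go. The picture afterwards showed it lying straight and released, with the grip point about 77 mm and the tip about 237 mm behind the inner face of the drawer front.
- **Closing:** I pushed the handle with closed fingers, at about 0.1 m/s and then slowly, until it met a firm stop at about 18 N. Then I backed the arm away from everything.
- **Is it shut:** a thin grey strip below the unit's top first made the drawer look about 8 mm open. Pixel measurements showed that strip is the grey liner behind a red front panel only about 10 mm thick. The handle is at x = 0.5754 m against 0.5755 m expected when shut, and the front face at 0.6094 m against 0.6105 m. Camera calibration is good to about 2 mm, so the 3 mm margin rests mainly on the stop I felt.
- **Not confirmed:**
  - I did not see the driver after the drawer closed.
  - The last before-and-after picture check of the level, hinge and jar was inconclusive. The mean colour differences were 7 to 13.5, and I could not separate movement from the arm and its shadow nearby. The arm never went near them at their height, and the last side view showed nothing obviously shifted.

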